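# Lock the cover of a test box with the blade driver

### The job

The cover lock of the grey test box is still open: take the flat-blade driver from its blue stand, set its blade in the lock's slot, press the lock in gently and turn it clockwise about a quarter turn until you feel its stop, then let it spring back out so that it stays locked. Put the driver back upright in its stand, fully down, and let go. Turn the lock with the driver only, do not force it, and leave everything else on the bench where it is.

Things in the scene. Friction and masses are not known exactly. Their poses are not given: they have to be found in the camera images.
- test_box: Grey instrument box with aluminium cover, 204 x 154 x 65 mm high, fixed (place and yaw vary). Origin: centre of its underside, z up; the face with dark screen and two terminals is -x. On top, 40 mm from the centre towards -x, is the lock in a fixed dark collar (37 mm inside, 50 mm outside diameter, top 79 mm above the bench). The driver must not bear on it with over 35 N.
- lock_slot (a point): Centre of the slot's floor in the brass lock head (33 mm diameter); x along the slot, z up; moves with the head. Slot 24 mm long with closed ends, 4.5 mm wide, 7 mm deep, mouth flared to about 8 mm wide. At rest its floor is 76 mm, the head's top 83 mm above the bench. Slot along the box's x (red marks): open; near its y (green marks): locked.
- lock_cam (a joint): Turn of the lock head, rad: 0 to 0.1 at the start (open), grows clockwise seen from above. Its hard stop (locked) differs from lock to lock, 1.3 to 1.85; it snaps home only in the last 0.07 before it. Friction 0.03 N m; unpressed, a catch blocks it at 0.2. The blade has 0.1 rad of play each way, so turn the driver on until the stop is felt: 0.2 to 0.3 N m is plenty, 0.45 forces it.
- lock_press (a joint): How far the lock head is pressed in, m: 0 at rest; spring 4 N plus 1 N per mm. It passes the catch after 2.5 to 7 mm (differs from lock to lock) and bottoms hard 1.5 mm deeper, at 8 to 13 N; press slowly to 15 to 18 N to be sure, never over 35 N. Between open and locked it is held in; at the stop it springs back to 0 as the blade is raised, and is then locked.
- driver: Loose flat-blade driver, 105 mm long, about 90 g, standing blade down in its stand. Origin: middle of the blade's end; z up towards the handle. Blade 20 mm wide (x), 2.5 mm thick (y), 10 mm long; 12 mm round shank; black flange 36 mm across, z 47 to 50 mm; orange handle 32 mm (x) by 22 mm (y), z 50 to 105 mm. Grip it across y.
- driver_grip (a point): Point on the driver's axis, 80 mm above the blade's end, in the middle of the handle; axes as the driver's.
- stand: Blue block 70 x 70 x 60 mm high, fixed, whose place varies. Origin: centre of its underside. In its top is one square hole, 25 mm wide and 55 mm deep with a chamfered mouth; the driver's flange rests on its top, so that the blade's end is 13 mm above the bench.
- parts_bin: Open blue bin, 90 x 70 x 50 mm, fixed. It changes places with the stand. Bystander.
- multimeter: Yellow multimeter, 150 x 75 x 34 mm, lying flat. Bystander.
- tachometer: Black handheld tachometer, 160 x 60 x 38 mm. Bystander.
- tape_roll: Yellow tape roll lying flat, 90 mm across, 24 mm high. Bystander.
- board: Small green circuit board on a black base, 80 x 60 x 28 mm. Bystander.
- timer: Blue digital timer, 65 mm square, 22 mm thick, standing. Bystander.
- screwdriver: Ordinary screwdriver lying flat at the back; not needed. Bystander.
Not all that is in view belongs to the job. Of the things like the driver, leave any that is yellow; of the rest the smaller one is meant. What is shaped like the stand but black is not meant.

How it is judged:
On the way, in this order (a step that is already met when the one before it is completed fails the run):
1. the driver's blade is down in the slot of the lock, and the lock still open (horizontal distance between driver and lock_slot below 0.004 m and z of driver in the frame of lock_slot below 0.0025 m and angle between the x axis of driver and the x axis of lock_slot, either way round below 0.2 rad and value of joint lock_cam below 0.3 rad), for 0.1 s.
2. the lock stands turned to its stop and sprung back out (value of joint lock_cam above 1.2 rad and value of joint lock_press below 0.0015 m), for 0.2 s.
At the end, for the whole second after the job is handed in: The lock is turned to its stop (joint above 1.2) and sprung fully out there (pressed in under 1.5 mm; it can do so only at the stop); the driver stands released, upright (within 0.08 rad), at rest in the stand's hole, flange on the stand's top (within 3 mm in height, 6 mm sideways) (all of step 2 and horizontal distance between driver and stand below 0.006 m and z of driver in the frame of stand between 0.01 and 0.016 m and angle between driver's own z axis and vertical below 0.08 rad and linear speed of driver below 0.02 m/s and contact force between the fingers and driver below 0.1 N); the robot touches nothing.
It fails at once if the driver bears on the lock or its box with more than 35 N in all before the lock nears its stop (pressed too hard) (contact force between driver and test_box above 35 N and value of joint lock_cam below 1.2 rad).
It fails at once if the driver bears on the lock with more than 60 N in all (the stop is forced) (contact force between driver and test_box above 60 N).
It fails at once if the robot itself, rather than the driver, bears on the lock or its box (over 2 N) (contact force between any of the fingers, the arm and test_box above 2 N).
It fails at once if a bystander is moved more than 15 mm (distance of any of multimeter, tachometer, tape_roll, board, timer, screwdriver from where it was at the start of the episode above 0.015 m).
It also fails if it takes over 72 s, if anything falls off the work surface, if the arm or the gripper's body presses on something with over 40 N, if the wrist force passes 120 N, or if a joint passes its speed limit or range.

### The arm

A 6-joint arm with a two-finger parallel gripper is mounted at the origin on the work surface. World frame = base frame: x ahead of the robot, y to its left, z up, the work surface at z = 0. Lengths are in m, angles in rad, forces in N, time in s.
With the tool pointing down it reaches from about 0.425 to 0.925 m from the base axis. Payload 12.5 kg.
Tool frame: the origin (TCP) lies midway between the tips of the shut fingers; the grasp point (between the pads) lies 19 mm behind it; z points along the fingers, y is the line along which they close (so a half turn about z gives the same grasp; the last joint's range is limited). The gripper opens to 85 mm and grips with 20 to 120 N. Pads are 22 mm wide; open, the fingers measure 114 mm over their backs; the gripper's body (76 mm by 85 mm) begins 54 mm behind the grasp point. The pads swing forward as they close: fully open they stand 13 mm farther back than shut.
Start: joints at [1.215, 0.491, 1.559, -0, 1.092, -0.106], TCP at [0.154, 0.606, 0.231] pointing down, gripper open.
Joint ranges: [-3.1, 3.1], [-0.84, 2.19], [0.05, 2.79], [-1.13, 4.28], [0.06, 2.93], [-2.69, 2.69]. Speed limits (rad/s): [2.22, 2.22, 2.79, 3.14, 3.14, 3.14].

### API

Orientations are given as a unit quaternion [x, y, z, w].
In Python, from rig import readout, optics, job gives the robot as it stands.
- The arm moves only by the tool step_arm, never from a script. Its argument "plan" is text: rows parted by semicolons, each of 6 numbers parted by spaces: the shift along the tool's x, y, z in mm, then the turn, a rotation vector about the tool's x, y, z in rad. In form: dx dy dz ax ay az; .... A call has exactly 5 rows; each row is the pose to reach, as a shift and turn from the pose commanded when the call began, along the tool's axes at that moment; what a row does not reach only later rows make up. A row lasts 1/12 s, in which the tool goes at most 41.7 mm and 7.16 degrees, less where a joint would pass 70% of its speed; a pose out of reach is approached as far as the arm can. A call with a gripper value outside its range is refused whole. "hand" is the closure, from -1 (fully open) to 1 (shut), so that 0 is half open, set as the call begins (left out, the last holds). The fingers move at their own pace and stop on an object; "squeeze" is the grip in N (left out, the last holds). Time passes only in rows, so rows that repeat a pose let the fingers close, or fill a call up. It gives the time, the measured TCP pose, the force, the opening and the grip force at its end, in the units of the state.
- readout.get_obs(): the state, without advancing time (a new reading comes with each control period).
- optics.grab_frame(name): name is "scene" or "top" or "wrist"; returns (picture, depth): 480x640x3 uint8, red, green, blue; 480x640 float32, m along the optical axis (not along the pixel's ray), 0 where there is no reading.
- optics.get_calibration(name): a dict with "mtx" (3x3 intrinsics, pixels), "rvec" (rotation vector, rad) and "tvec" (3), from world to camera coordinates, as OpenCV has them. Camera axes: x right, y down, z forward; pixel columns grow to the right and rows downward; lengths in m; the calibration is good to about 2 mm. A picture is of the moment at which its call begins: read the wrist's pose just before it. get_calibration takes no time and is no camera call; for the wrist camera it gives the pose at the moment of the call.
- job.sign_off(): hands the job in; it is judged then, once.
The state is a dict: "time_s": time; "joint_pos": joint angles; "qvel": joint speeds; "joint_efforts": joint torques, N m; "eef_pos": TCP position; "orientation": TCP orientation; "wrist_force": force on the tool from outside, world axes, zero at the start; "moment": the same for the moment, N m; "grip_width": opening from 0.0 (shut) to 1.0 (fully open); "grip_force": force on a finger pad.
Only numpy, scipy, OpenCV 4.12 (cv2) and the standard library are available. Lean on these libraries where they do the work, as an engineer would, in place of code of your own. Each camera call takes 0.05 s, during which the arm holds its last target. There are 200 camera calls.

## Working session

There is one attempt and no reset: what is moved stays moved. The work goes in short steps, Python scripts to look and compute and a tool call to move; the robot and the scene stay as the last step left them, time stands still between calls to the robot, and variables do not carry over. Pictures are saved under pics/ and viewed, at most 10 in all, crops included, and the job is handed in when it is done.

Besides the shell and the picture viewer there is one more tool, called after ">>>" as name(argument=value, ...) on one line, values as JSON. step_arm: Moves the arm, as the interface text tells. Its arguments: {"type":"object","properties":{"plan":{"type":"string"},"hand":{"type":"number"},"squeeze":{"type":"number"}},"required":["plan"]}

```bash
mkdir -p pics; ls
python3 - <<'E'
from rig import readout, optics
import cv2,numpy as np
print(readout.get_obs())
for n in("scene","top"):
    p,d=optics.grab_frame(n); cv2.imwrite(f"pics/{n}0.png",p[:,:,::-1]); np.save(f"{n}0.npy",d)
    print(n,optics.get_calibration(n))
E
```

```text
pics
{'time_s': 0.0, 'joint_pos': array([ 1.21541519e+00,  4.91533746e-01,  1.55947423e+00,  1.08671594e-05,
        1.09171335e+00, -1.05620080e-01]), 'qvel': array([-0.0001971 ,  0.0013941 ,  0.00159471, -0.00243418, -0.00114475,
        0.00011396]), 'joint_efforts': array([-1.97432979e-03, -6.18435431e+01, -2.61596972e+01, -1.75188625e-04,
        4.03270824e-03,  1.64318556e-05]), 'eef_pos': array([0.15438603, 0.60538268, 0.23073525]), 'orientation': array([ 1.24558662e-01,  9.92212085e-01, -5.48311965e-04, -1.33624576e-04]), 'wrist_force': array([-0.84372521,  0.3501563 , -0.14287618]), 'moment': array([ 0.07292396, -0.03696928, -0.00428849]), 'grip_force': 0.0, 'grip_width': 0.9962870494529575}
scene {'mtx': array([[440.74999991,   0.        , 320.11580578],
       [  0.        , 440.74999991, 246.21879158],
       [  0.        ,   0.        ,   1.        ]]), 'rvec': array([ 1.07689802,  2.32160962, -1.07753343]), 'tvec': array([ 0.38202986, -0.21664173,  1.55433458])}
top {'mtx': array([[435.10580318,   0.        , 319.30287781],
       [  0.        , 435.10580318, 240.77736838],
       [  0.        ,   0.        ,   1.        ]]), 'rvec': array([ 2.16069061, -2.12982073,  0.21718955]), 'tvec': array([-0.02441961,  0.56818715,  1.10558652])}
```

View pics/scene0.png

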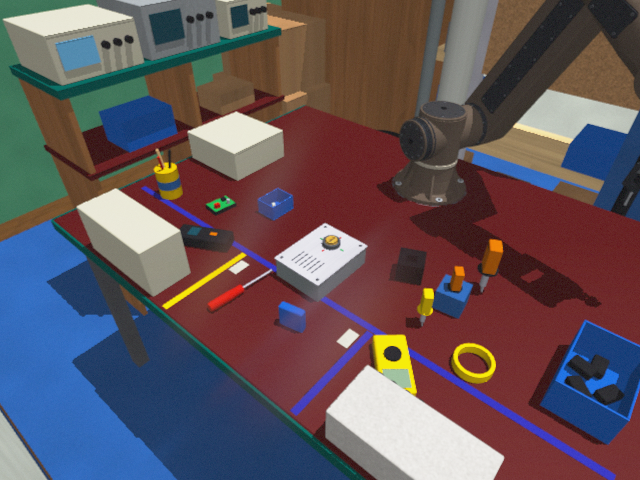

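View pics/top0.png

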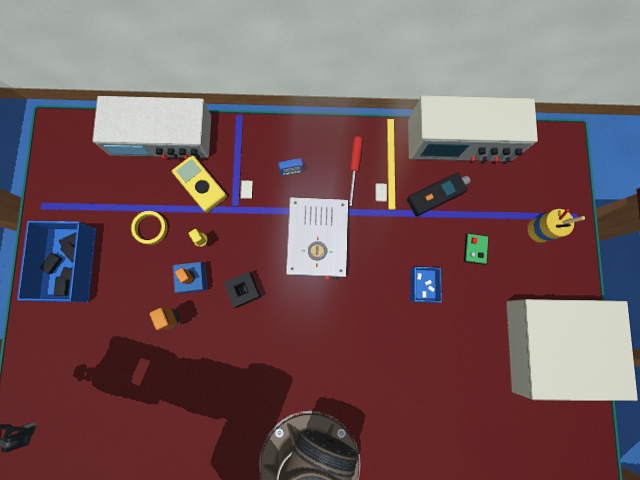

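The scene view shows three driver-like things. The orange one in the blue stand is at scene (458,277), top (185,275). A larger orange one stands at scene (492,255), top (163,318), and a yellow one at scene (426,302), top (198,238). The black stand-like block is at top (242,289), and the box's lock is at top (318,251). I choose the small orange driver in the blue stand and will check it in a crop.

```bash
cat > h.py <<'E'
from rig import readout, optics
import cv2,numpy as np
from scipy.spatial.transform import Rotation as R
def cal(n):
    c=optics.get_calibration(n); return c["mtx"],cv2.Rodrigues(c["rvec"])[0],c["tvec"].reshape(3)
def ray(c,px,z):
    K,Rm,t=c; px=np.atleast_2d(px).astype(float)
    d=(np.c_[px,np.ones(len(px))]@np.linalg.inv(K).T)@Rm; o=-Rm.T@t
    return o+d*((z-o[2])/d[:,2])[:,None]
def proj(c,P):
    K,Rm,t=c; q=(np.atleast_2d(P)@Rm.T+t)@K.T; return q[:,:2]/q[:,2:]
def hsv(p): return cv2.cvtColor(p,cv2.COLOR_RGB2HSV)
def blobs(m,amin=30):
    n,l,s,c=cv2.connectedComponentsWithStats(m.astype(np.uint8))
    return [(s[i,4],c[i],l==i) for i in range(1,n) if s[i,4]>=amin]
def cloud(c,d,m):
    K,Rm,t=c; v,u=np.nonzero(m&(d>0)); z=d[v,u]
    return ((np.c_[u,v,np.ones(len(u))]@np.linalg.inv(K).T)*z[:,None]-t)@Rm
E
python3 - <<'E'
from h import *
c=cal("top"); p=cv2.imread("pics/top0.png")[:,:,::-1].copy(); d=np.load("top0.npy")
for nm,px,z in [("handle",(182,275),.118),("stand",(190,277),.06),("lock",(317.5,251),.083),("big",(158,319),.13),("yel",(195,236),.1)]:
    print(nm,ray(c,px,z))
H=hsv(p); m=(H[...,0]>5)&(H[...,0]<18)&(H[...,1]>170)&(H[...,2]>120)
for a,ce,b in blobs(m):
    P=cloud(c,d,b); print(a,ce,P.max(0),P[P[:,2]>P[:,2].max()-.012].mean(0))
m=(H[...,0]>100)&(H[...,0]<118)&(H[...,1]>120)
for a,ce,b in blobs(m,300):
    P=cloud(c,d,b); Q=P[abs(P[:,2]-.06)<.006]
    if 100<ce[0]<300 and len(Q)>50: print("stand",a,ce,cv2.minAreaRect(Q[:,:2].astype(np.float32)*1000))
s=cv2.imread("pics/scene0.png")[215:340,380:540]
cv2.imwrite("pics/crop.png",np.hstack([cv2.resize(s,None,fx=3,fy=3,interpolation=2),cv2.resize(p[215:340,130:230,::-1],None,fx=3,fy=3,interpolation=2)]))
# box cover
m=(H[...,1]<40)&(H[...,2]>150)
for a,ce,b in blobs(m,1500):
    if 280<ce[0]<350: 
        P=cloud(c,d,b); Q=P[abs(P[:,2]-.065)<.006];print("box",ce,cv2.minAreaRect(Q[:,:2].astype(np.float32)*1000))
c=cal("wrist");print(c, -c[1].T@c[2])
E
```

```text
handle [[0.46620639 0.31936581 0.118     ]]
stand [[0.46653572 0.31508964 0.06      ]]
lock [[ 0.53593006 -0.01093615  0.083     ]]
big [[0.36025549 0.36539946 0.13      ]]
yel [[0.56650521 0.29843277 0.1       ]]
35 [429.2        196.94285714] [ 0.70537774 -0.30773055  0.04502918] [ 0.69726388 -0.31680032  0.04043478]
54 [181.61111111 274.42592593] [0.48099821 0.33490048 0.12333928] [0.46855392 0.32079579 0.11783514]
89 [158.80898876 317.50561798] [0.38580698 0.43402277 0.15398842] [0.36593595 0.35632293 0.14859412]
stand 670 [191.75671642 277.85970149] ((467.4647521972656, 321.1697692871094), (69.6866226196289, 71.16291046142578), 7.759878158569336)
box [339.7881388  52.7145019] ((0.0, 0.0), (0.0, 0.0), 0.0)
box [317.06264832 235.96820123] ((579.412109375, -10.647781372070312), (153.775634765625, 205.04200744628906), 88.57260131835938)
(array([[379.50096353,   0.        , 322.78366959],
       [  0.        , 379.50096353, 241.03706744],
       [  0.        ,   0.        ,   1.        ]]), array([[ 0.24677591,  0.96907019, -0.00214964],
       [ 0.9175501 , -0.23294139,  0.32224234],
       [ 0.31177471, -0.08149405, -0.94665477]]), array([-0.62361537, -0.04292738,  0.38175657])) [0.07425923 0.62543839 0.37388414]
```

View pics/crop.png

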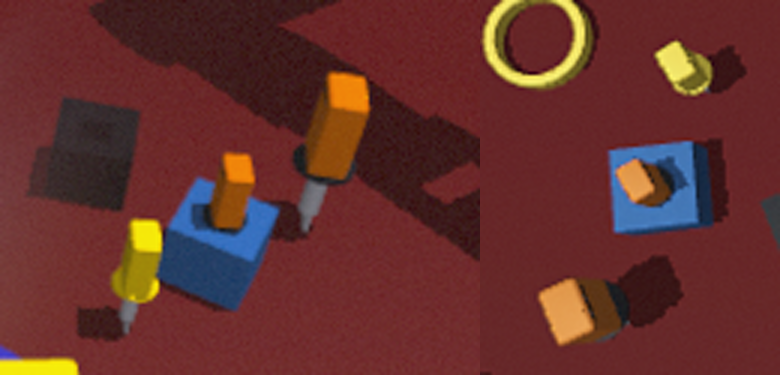

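The crop confirms it: small orange handle in the blue block, with the larger loose orange driver to its lower right and the yellow one to its left. Next I move above it for a closer look.

>>> step_arm(plan="-36 -19 0 0 0 0; -72 -38 0 0 0 0; -108 -57 0 0 0 0; -144 -77 0 0 0 0; -180 -96 0 0 0 0", hand=-1, squeeze=60)

```text
time_s: 0.52
eef_pos: [0.306, 0.4665, 0.2311]
orientation: [0.124, 0.992, -0.0, -0.0]
wrist_force: [1.5, 1.3, 0.7]
grip_width: 0.994
grip_force: 0.0
```

>>> step_arm(plan="-36 -19 0 0 0 0; -72 -38 0 0 0 0; -108 -57 0 0 0 0; -144 -77 0 0 0 0; -180 -96 0 0 0 0")

```text
time_s: 0.93
eef_pos: [0.4569, 0.3288, 0.2312]
orientation: [0.125, 0.992, -0.0, -0.0]
wrist_force: [0.1, 0.2, -0.6]
grip_width: 0.998
grip_force: 0.0
```

>>> step_arm(plan="-5 -3 0 0 0 -0.12; -10 -6 0 0 0 -0.24; -15 -8 0 0 0 -0.36; -15 -8 0 0 0 -0.48; -15 -8 0 0 0 -0.6")

```text
time_s: 1.35
eef_pos: [0.4686, 0.3187, 0.231]
orientation: [-0.177, 0.984, -0.0, -0.0]
wrist_force: [0.2, 0.5, -0.1]
grip_width: 0.998
grip_force: 0.0
```

>>> step_arm(plan="0 0 0 0 0 -0.07; 0 0 0 0 0 -0.07; 0 0 0 0 0 -0.07; 0 0 0 0 0 -0.07; 0 0 0 0 0 -0.07")

```text
time_s: 1.77
eef_pos: [0.4684, 0.3191, 0.2313]
orientation: [-0.208, 0.978, 0.0, -0.0]
wrist_force: [-0.3, 0.2, -0.1]
grip_width: 0.999
grip_force: 0.0
```

```bash
cat > w.py <<'E'
from h import *
def pose():
    o=readout.get_obs(); return o["eef_pos"],R.from_quat(o["orientation"])
def handle(p,c,z):
    H=hsv(p); m=(H[...,0]>5)&(H[...,0]<20)&(H[...,1]>150)&(H[...,2]>80)
    return [(a,ce,b) for a,ce,b in blobs(m,200)]
E
python3 - <<'E'
from w import *
e,q=pose(); c=cal("wrist"); p,d=optics.grab_frame("wrist"); np.save("w1.npy",d); cv2.imwrite("pics/w1.png",p[:,:,::-1])
print(e,q.as_matrix().round(4).tolist(),readout.get_obs()["time_s"])
for a,ce,b in handle(p,c,.118):
    P=cloud(c,d,b); Q=P[P[:,2]>P[:,2].max()-.01]
    print(a,ce,P.max(0)); r=cv2.minAreaRect(Q[:,:2].astype(np.float32)*1000); print(r,len(Q),np.median(Q[:,2]))
H=hsv(p); m=(H[...,0]>100)&(H[...,0]<118)&(H[...,1]>120)
for a,ce,b in blobs(m,1500):
    P=cloud(c,d,b); Q=P[abs(P[:,2]-.06)<.005]
    if len(Q)>500: print("stand",a,ce,cv2.minAreaRect(Q[:,:2].astype(np.float32)*1000))
E
```

```text
[0.46837772 0.3191378  0.23125627] [[-0.9137, -0.4063, -0.0], [-0.4063, 0.9137, 0.0001], [0.0, 0.0001, -1.0]] 1.8167
785 [586.95031847 108.23694268] [0.33694006 0.54486358 0.05135947]
((316.90435791015625, 449.03265380859375), (39.79619216918945, 5.143476963043213), 23.71986198425293) 18 0.04372914464387101
1165 [326.65579399 226.30987124] [0.52210902 0.34456118 0.12023477]
((465.76763916015625, 321.07110595703125), (31.640466690063477, 21.763168334960938), 33.994834899902344) 808 0.1180939560161457
stand 5069 [327.7563622 201.5874926] ((466.08984375, 320.9613952636719), (69.5425796508789, 70.1333236694336), 7.709621906280518)
stand 13463 [584.71625938 335.92297408] ((476.94464111328125, 654.7794799804688), (155.38385009765625, 127.5073013305664), 1.329423427581787)
```

View pics/w1.png

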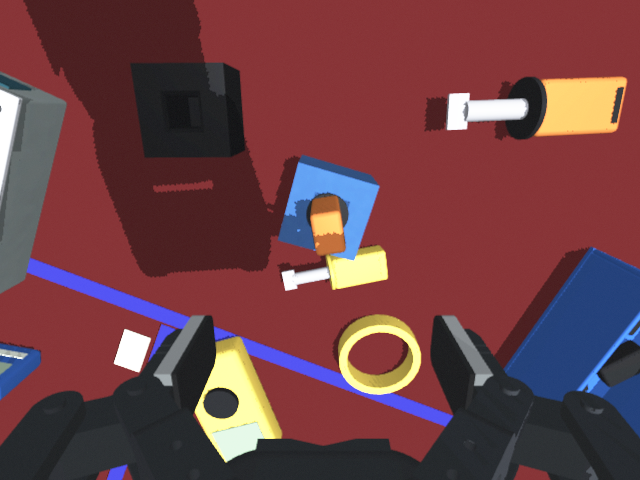

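The wrist view shows the target handle at (327,226), standing in the blue stand. The two other drivers, unsupported from the start, have toppled by themselves (yellow at (357,268), big orange at (570,108)), and they lie low, clear of the path. I descend and grip.

>>> step_arm(plan="1.5 2.8 20 0 0 -0.1; 1.5 2.8 50 0 0 -0.175; 1.5 2.8 85 0 0 -0.175; 1.5 2.8 115 0 0 -0.175; 1.5 2.8 135 0 0 -0.175")

```text
time_s: 2.23
eef_pos: [0.4651, 0.3207, 0.0937]
orientation: [-0.293, 0.956, -0.0, -0.001]
wrist_force: [0.4, 0.6, -0.2]
grip_width: 0.996
grip_force: 0.0
```

>>> step_arm(plan="0 0 8 0 0 0; 0 0 15 0 0 0; 0 0 20 0 0 0; 0 0 22 0 0 0; 0 0 22 0 0 0")

```text
time_s: 2.65
eef_pos: [0.4662, 0.3213, 0.0749]
orientation: [-0.293, 0.956, 0.0, 0.001]
wrist_force: [-0.2, -0.1, -0.8]
grip_width: 0.998
grip_force: 0.0
```

>>> step_arm(plan="0 0 0 0 0 0; 0 0 0 0 0 0; 0 0 0 0 0 0; 0 0 0 0 0 0; 0 0 0 0 0 0", hand=1, squeeze=80)

```text
time_s: 3.07
eef_pos: [0.466, 0.3211, 0.0746]
orientation: [-0.293, 0.956, 0.0, 0.0]
wrist_force: [-0.0, -0.3, -0.6]
grip_width: 0.301
grip_force: 0.0
```

>>> step_arm(plan="0 0 0 0 0 0; 0 0 0 0 0 0; 0 0 0 0 0 0; 0 0 0 0 0 0; 0 0 0 0 0 0")

```text
time_s: 3.48
eef_pos: [0.466, 0.3211, 0.0747]
orientation: [-0.293, 0.956, 0.0, 0.0]
wrist_force: [-1.5, -0.9, 4.8]
grip_width: 0.247
grip_force: 78.1
```

>>> step_arm(plan="0 0 -10 0 0 0; 0 0 -30 0 0 0; 0 0 -60 0 0 0; 0 0 -90 0 0 0; 0 0 -120 0 0 0")

```text
time_s: 3.9
eef_pos: [0.4656, 0.3209, 0.196]
orientation: [-0.293, 0.956, -0.0, -0.0]
wrist_force: [1.0, 0.7, -0.5]
grip_width: 0.248
grip_force: 78.1
```

>>> step_arm(plan="10 -20 0 0 0 0; 25 -50 0 0 0 0; 42 -83 0 0 0 0; 59 -116 0 0 0 0; 76 -149 0 0 0 0")

```text
time_s: 4.32
eef_pos: [0.4862, 0.1537, 0.1949]
orientation: [-0.294, 0.956, 0.0, 0.0]
wrist_force: [0.9, 0.2, 0.2]
grip_width: 0.243
grip_force: 78.2
```

>>> step_arm(plan="17 -33 0 0 0 0; 34 -66 0 0 0 0; 51 -99 0 0 0 0; 67 -132 0 0 0 0; 75 -148 0 0 0 0")

```text
time_s: 4.73
eef_pos: [0.5077, -0.0128, 0.1949]
orientation: [-0.292, 0.956, -0.0, 0.0]
wrist_force: [1.0, 0.6, -0.7]
grip_width: 0.25
grip_force: 78.3
```

>>> step_arm(plan="0 0 0 0 0 0.12; 0 0 0 0 0 0.24; 0 0 0 0 0 0.36; 0 0 0 0 0 0.48; 0 0 0 0 0 0.6")

```text
time_s: 5.15
eef_pos: [0.5073, -0.0096, 0.1948]
orientation: [0.006, 1.0, 0.0, 0.0]
wrist_force: [-0.7, 1.1, -1.5]
grip_width: 0.244
grip_force: 78.1
```

>>> step_arm(plan="0 0 0 0 0 0.03; 0 0 0 0 0 0.03; 0 0 0 0 0 0.03; 0 0 0 0 0 0.03; 0 0 0 0 0 0.03")

```text
time_s: 5.57
eef_pos: [0.5074, -0.0095, 0.1944]
orientation: [0.017, 1.0, 0.0, 0.0]
wrist_force: [0.6, -0.2, -1.1]
grip_width: 0.245
grip_force: 78.1
```

Run:
```python
from w import *
e,q=pose(); c=cal("wrist"); p,d=optics.grab_frame("wrist"); np.save("w2.npy",d); np.savez("w2c.npz",K=c[0],R=c[1],t=c[2],e=e,q=q.as_matrix()); cv2.imwrite("pics/w2.png",p[:,:,::-1])
print(e,q.as_matrix().round(4).tolist(),readout.get_obs()["joint_pos"])
m=hsv(p)
```

```text
[ 0.50736467 -0.00949666  0.1944002 ] [[-0.9994, 0.0337, 0.0001], [0.0337, 0.9994, 0.0001], [-0.0001, 0.0001, -1.0]] [-1.48968496e-01  3.70990271e-01  1.88687407e+00  1.45719179e-04
  8.83701467e-01 -1.68593522e+00]
```

View pics/w2.png

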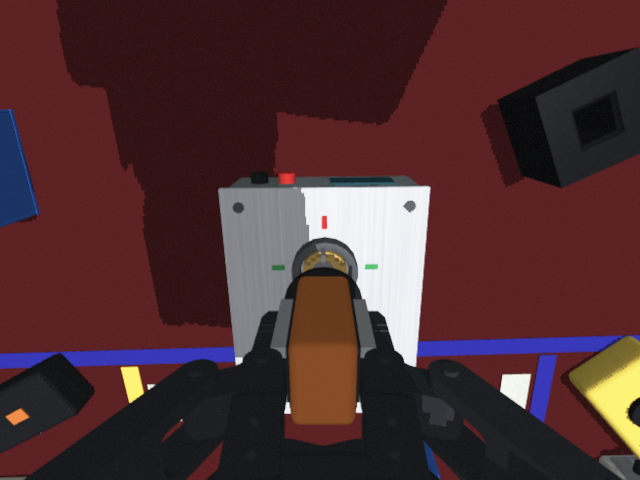

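The lock, at (325,265), is half hidden by the driver's flange. I shift 60 mm towards +x for a clear view.

>>> step_arm(plan="-12 0 0 0 0 0; -30 0 0 0 0 0; -48 0 0 0 0 0; -60 0 0 0 0 0; -60 0 0 0 0 0")

```text
time_s: 6.03
eef_pos: [0.5691, -0.0118, 0.1941]
orientation: [0.017, 1.0, -0.0, 0.0]
wrist_force: [-0.8, -0.2, -1.6]
grip_width: 0.246
grip_force: 78.1
```

>>> step_arm(plan="0 0 0 0 0 0; 0 0 0 0 0 0; 0 0 0 0 0 0; 0 0 0 0 0 0; 0 0 0 0 0 0")

```text
time_s: 6.45
eef_pos: [0.567, -0.0116, 0.1945]
orientation: [0.017, 1.0, 0.0, 0.0]
wrist_force: [-0.1, -0.3, -0.8]
grip_width: 0.252
grip_force: 78.1
```

Run:
```python
from w import *
e,q=pose(); c=cal("wrist"); p,d=optics.grab_frame("wrist"); np.save("w3.npy",d); np.savez("w3c.npz",K=c[0],R=c[1],t=c[2],e=e,q=q.as_matrix()); cv2.imwrite("pics/w3.png",p[:,:,::-1])
print(e,q.as_matrix().round(4).tolist())
x,y=proj(c,[.538,-.010,.083])[0].astype(int); print(x,y)
H=hsv(p); S=d.copy()
roi=np.zeros(d.shape,bool); roi[y-45:y+45,x-60:x+60]=1
m=(H[...,0]>12)&(H[...,0]<28)&(H[...,1]>110)&roi
for a,ce,b in blobs(m,60):
    ct=max(cv2.findContours(b.astype(np.uint8),0,1)[0],key=len); el=cv2.fitEllipse(cv2.convexHull(ct)); print("brass",a,ce,el,ray(c,el[0],.083))
# red / green marks
for nm,mm in(("red",((H[...,0]<6)|(H[...,0]>174))&(H[...,1]>150)),("grn",(H[...,0]>45)&(H[...,0]<80)&(H[...,1]>100))):
    big=np.zeros_like(roi); big[y-90:y+90,x-90:x+90]=1
    for a,ce,b in blobs(mm&big,15): print(nm,a,ce,ray(c,ce,.065))
m=(H[...,1]<45)&(H[...,2]>90)
P=cloud(c,d,m); Q=P[(abs(P[:,2]-.065)<.005)&(abs(P[:,0]-.58)<.15)&(abs(P[:,1])<.12)]; print(cv2.minAreaRect(Q[:,:2].astype(np.float32)*1000),len(Q))
cv2.imwrite("pics/w3c.png",cv2.resize(p[y-60:y+60,x-80:x+80,::-1],None,fx=5,fy=5,interpolation=2))
```

```text
[ 0.56700169 -0.01156351  0.1944695 ] [[-0.9994, 0.0347, 0.0001], [0.0347, 0.9994, 0.0001], [-0.0001, 0.0001, -1.0]]
324 195
brass 1595 [324.87962382 192.96739812] ((324.9218444824219, 193.32701110839844), (46.243072509765625, 49.93564987182617), 176.34893798828125) [[ 0.5366752  -0.00996555  0.083     ]]
red 57 [324.28070175 138.64912281] [[ 0.50189878 -0.00920333  0.065     ]]
red 51 [325.21568627 234.82352941] [[ 0.57208808 -0.0108179   0.065     ]]
grn 65 [275. 191.] [[ 0.53743474 -0.04618519  0.065     ]]
grn 60 [374.11666667 189.98333333] [[0.53914285 0.0257344  0.065     ]]
((578.3897705078125, -11.258331298828125), (154.57943725585938, 204.03884887695312), 88.73026275634766) 38772
```

View pics/w3c.png

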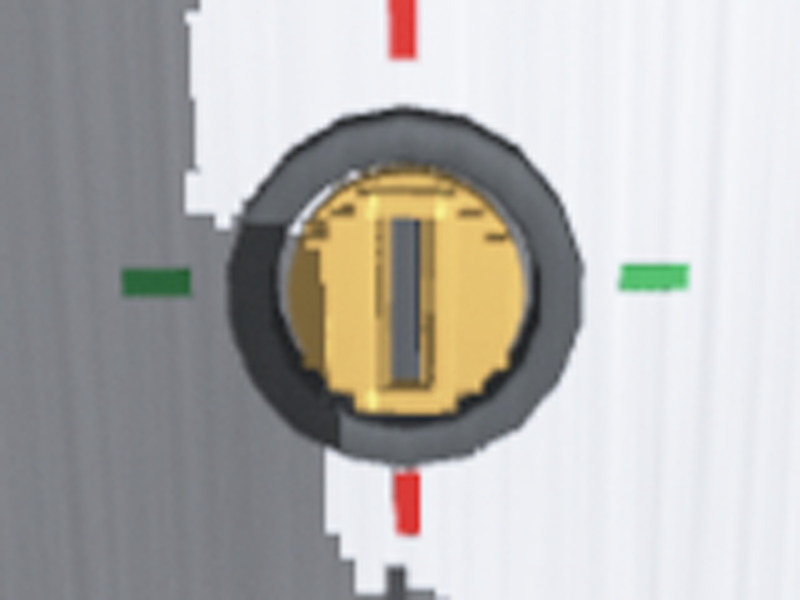

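The crop shows the slot vertical in the picture, centred near (405,300), lined up with the red marks: the lock is open. I move over it, stopping a few mm above the head.

>>> step_arm(plan="10 0.4 0 0 0 0; 22 0.4 0 0 0 0; 29 0.4 0 0 0 0; 29 0.4 10 0 0 0; 29 0.4 20 0 0 0")

```text
time_s: 6.92
eef_pos: [0.5384, -0.0102, 0.1742]
orientation: [0.017, 1.0, -0.0, 0.001]
wrist_force: [0.9, -0.9, -0.6]
grip_width: 0.245
grip_force: 78.1
```

>>> step_arm(plan="0 0 10 0 0 0; 0 0 18 0 0 0; 0 0 22 0 0 0; 0 0 22 0 0 0; 0 0 22 0 0 0")

```text
time_s: 7.33
eef_pos: [0.5385, -0.0102, 0.1519]
orientation: [0.017, 1.0, 0.0, -0.0]
wrist_force: [0.2, 0.2, -0.2]
grip_width: 0.248
grip_force: 78.1
```

>>> step_arm(plan="0 0 2 0 0 0; 0 0 4 0 0 0; 0 0 6 0 0 0; 0 0 7 0 0 0; 0 0 8 0 0 0")

```text
time_s: 7.75
eef_pos: [0.5384, -0.0102, 0.1442]
orientation: [0.017, 1.0, 0.0, 0.0]
wrist_force: [0.1, -0.3, -1.7]
grip_width: 0.249
grip_force: 78.1
```

>>> step_arm(plan="0 0 0.5 0 0 0; 0 0 1 0 0 0; 0 0 1.5 0 0 0; 0 0 2 0 0 0; 0 0 2 0 0 0")

```text
time_s: 8.17
eef_pos: [0.5384, -0.0102, 0.1422]
orientation: [0.017, 1.0, 0.0, -0.0]
wrist_force: [0.3, 0.8, -0.9]
grip_width: 0.25
grip_force: 78.1
```

>>> step_arm(plan="0 0 0.5 0 0 0; 0 0 1 0 0 0; 0 0 2 0 0 0; 0 0 3 0 0 0; 0 0 3 0 0 0")

```text
time_s: 8.58
eef_pos: [0.5383, -0.0102, 0.139]
orientation: [0.017, 1.0, 0.0, -0.0]
wrist_force: [-0.2, -0.3, -1.2]
grip_width: 0.251
grip_force: 78.1
```

>>> step_arm(plan="0 0 0.5 0 0 0; 0 0 1 0 0 0; 0 0 1.5 0 0 0; 0 0 2 0 0 0; 0 0 2 0 0 0")

```text
time_s: 9.0
eef_pos: [0.5384, -0.0102, 0.1374]
orientation: [0.017, 1.0, 0.0, 0.0]
wrist_force: [-0.7, -0.3, 2.9]
grip_width: 0.25
grip_force: 78.2
```

The blade is seated on the slot floor. Now I press slowly.

>>> step_arm(plan="0 0 0.6 0 0 0; 0 0 1.2 0 0 0; 0 0 1.8 0 0 0; 0 0 2.4 0 0 0; 0 0 2.4 0 0 0")

```text
time_s: 9.42
eef_pos: [0.5385, -0.0102, 0.1349]
orientation: [0.017, 1.0, 0.0, 0.0]
wrist_force: [-0.6, -0.4, 5.3]
grip_width: 0.253
grip_force: 78.5
```

>>> step_arm(plan="0 0 0.4 0 0 0; 0 0 0.8 0 0 0; 0 0 1.2 0 0 0; 0 0 1.5 0 0 0; 0 0 1.5 0 0 0")

```text
time_s: 9.83
eef_pos: [0.5385, -0.0102, 0.1336]
orientation: [0.017, 1.0, 0.0, 0.0]
wrist_force: [0.3, -0.0, 7.6]
grip_width: 0.247
grip_force: 78.7
```

>>> step_arm(plan="0 0 0.2 0 0 0; 0 0 0.4 0 0 0; 0 0 0.6 0 0 0; 0 0 0.8 0 0 0; 0 0 0.8 0 0 0")

```text
time_s: 10.25
eef_pos: [0.5385, -0.0102, 0.1329]
orientation: [0.017, 1.0, 0.0, 0.0]
wrist_force: [-1.5, 0.8, 6.5]
grip_width: 0.252
grip_force: 78.8
```

>>> step_arm(plan="0 0 0.2 0 0 0; 0 0 0.4 0 0 0; 0 0 0.6 0 0 0; 0 0 0.8 0 0 0; 0 0 0.8 0 0 0")

```text
time_s: 10.67
eef_pos: [0.5385, -0.0102, 0.1321]
orientation: [0.017, 1.0, 0.0, 0.0]
wrist_force: [-1.5, 0.9, 7.4]
grip_width: 0.247
grip_force: 78.9
```

>>> step_arm(plan="0 0 0.2 0 0 0; 0 0 0.4 0 0 0; 0 0 0.6 0 0 0; 0 0 0.8 0 0 0; 0 0 0.8 0 0 0")

```text
time_s: 11.08
eef_pos: [0.5385, -0.0102, 0.1314]
orientation: [0.017, 1.0, 0.0, 0.0]
wrist_force: [-1.6, 0.7, 8.9]
grip_width: 0.248
grip_force: 79.0
```

>>> step_arm(plan="0 0 0.2 0 0 0; 0 0 0.4 0 0 0; 0 0 0.6 0 0 0; 0 0 0.6 0 0 0; 0 0 0.6 0 0 0")

```text
time_s: 11.5
eef_pos: [0.5385, -0.0102, 0.1309]
orientation: [0.017, 1.0, -0.0, 0.0]
wrist_force: [-1.8, 0.4, 8.7]
grip_width: 0.247
grip_force: 79.0
```

>>> step_arm(plan="0 0 0.2 0 0 0; 0 0 0.4 0 0 0; 0 0 0.6 0 0 0; 0 0 0.6 0 0 0; 0 0 0.6 0 0 0")

```text
time_s: 11.92
eef_pos: [0.5386, -0.0102, 0.1304]
orientation: [0.017, 1.0, -0.0, 0.0]
wrist_force: [-2.6, 0.1, 11.3]
grip_width: 0.251
grip_force: 79.4
```

>>> step_arm(plan="0 0 0.2 0 0 0; 0 0 0.4 0 0 0; 0 0 0.5 0 0 0; 0 0 0.5 0 0 0; 0 0 0.5 0 0 0")

```text
time_s: 12.33
eef_pos: [0.5386, -0.0102, 0.1302]
orientation: [0.017, 1.0, -0.0, 0.001]
wrist_force: [-2.8, 0.3, 14.0]
grip_width: 0.248
grip_force: 79.8
```

>>> step_arm(plan="0 0 0.1 0 0 0; 0 0 0.2 0 0 0; 0 0 0.3 0 0 0; 0 0 0.3 0 0 0; 0 0 0.3 0 0 0")

```text
time_s: 12.75
eef_pos: [0.5386, -0.0102, 0.13]
orientation: [0.017, 1.0, -0.0, 0.001]
wrist_force: [-3.7, 0.9, 17.1]
grip_width: 0.247
grip_force: 80.1
```

```bash
cat > s.py <<'E'
from w import *
o=readout.get_obs();e,q=pose();m=q.as_matrix()
print("F",o["wrist_force"].round(1),"M",o["moment"].round(3),"yaw",np.arctan2(m[1,0],m[0,0]).round(3),"q6",o["joint_pos"][[0,5]].round(3),"tau6",o["joint_efforts"][5].round(3),e.round(4))
E
python3 s.py
```

```text
F [-3.7  0.9 17.1] M [0.075 0.843 0.01 ] yaw 3.107 q6 [-0.142 -1.678] tau6 -0.0 [ 0.5386 -0.0102  0.13  ]
```

>>> step_arm(plan="0 0 0 0 0 0.06; 0 0 0 0 0 0.12; 0 0 0 0 0 0.18; 0 0 0 0 0 0.24; 0 0 0 0 0 0.3")

```text
time_s: 13.17
eef_pos: [0.5389, -0.0098, 0.1301]
orientation: [0.168, 0.986, 0.0, 0.001]
wrist_force: [-2.3, 3.6, 15.4]
grip_width: 0.253
grip_force: 80.3
```

```bash
python3 s.py
```

```text
F [-2.3  3.6 15.4] M [0.88  0.398 0.134] yaw 2.804 q6 [-0.141 -1.375] tau6 -1.103 [ 0.5389 -0.0098  0.1301]
```

>>> step_arm(plan="0 0 0 0 0 0.02; 0 0 0 0 0 0.04; 0 0 0 0 0 0.06; 0 0 0 0 0 0.08; 0 0 0 0 0 0.08")

```text
time_s: 13.58
eef_pos: [0.5389, -0.0099, 0.1301]
orientation: [0.207, 0.978, 0.0, 0.001]
wrist_force: [-1.5, 3.3, 16.9]
grip_width: 0.247
grip_force: 80.3
```

```bash
python3 s.py
```

```text
F [-1.5  3.3 16.9] M [0.775 0.458 0.062] yaw 2.725 q6 [-0.141 -1.297] tau6 0.421 [ 0.5389 -0.0099  0.1301]
```

>>> step_arm(plan="0 0 0 0 0 0.06; 0 0 0 0 0 0.13; 0 0 0 0 0 0.2; 0 0 0 0 0 0.27; 0 0 0 0 0 0.3")

```text
time_s: 14.0
eef_pos: [0.5388, -0.01, 0.1301]
orientation: [0.352, 0.936, 0.0, 0.001]
wrist_force: [-2.0, 2.2, 15.6]
grip_width: 0.248
grip_force: 80.3
```

```bash
python3 s.py
```

```text
F [-2.   2.2 15.6] M [0.407 0.575 0.034] yaw 2.423 q6 [-0.141 -0.994] tau6 0.186 [ 0.5388 -0.01    0.1301]
```

>>> step_arm(plan="0 0 0 0 0 0.06; 0 0 0 0 0 0.13; 0 0 0 0 0 0.2; 0 0 0 0 0 0.27; 0 0 0 0 0 0.3")

```text
time_s: 14.42
eef_pos: [0.5387, -0.0101, 0.13]
orientation: [0.488, 0.873, 0.0, 0.001]
wrist_force: [-2.8, 1.2, 16.9]
grip_width: 0.245
grip_force: 80.3
```

```bash
python3 s.py
```

```text
F [-2.8  1.2 16.9] M [0.136 0.735 0.059] yaw 2.123 q6 [-0.141 -0.694] tau6 0.19 [ 0.5387 -0.0101  0.13  ]
```

>>> step_arm(plan="0 0 0 0 0 0.06; 0 0 0 0 0 0.12; 0 0 0 0 0 0.18; 0 0 0 0 0 0.22; 0 0 0 0 0 0.22")

```text
time_s: 14.83
eef_pos: [0.5385, -0.0102, 0.13]
orientation: [0.58, 0.815, 0.0, 0.0]
wrist_force: [-4.2, 0.3, 16.5]
grip_width: 0.249
grip_force: 80.3
```

```bash
python3 s.py
```

```text
F [-4.2  0.3 16.5] M [0.155 0.917 0.093] yaw 1.904 q6 [-0.142 -0.475] tau6 0.827 [ 0.5385 -0.0102  0.13  ]
```

>>> step_arm(plan="0 0 0 0 0 0.03; 0 0 0 0 0 0.06; 0 0 0 0 0 0.09; 0 0 0 0 0 0.1; 0 0 0 0 0 0.1")

```text
time_s: 15.25
eef_pos: [0.5385, -0.0102, 0.13]
orientation: [0.619, 0.785, 0.0, 0.0]
wrist_force: [-4.6, 0.8, 17.3]
grip_width: 0.247
grip_force: 80.3
```

```bash
python3 s.py
```

```text
F [-4.6  0.8 17.3] M [0.079 0.962 0.035] yaw 1.806 q6 [-0.142 -0.377] tau6 0.334 [ 0.5385 -0.0102  0.13  ]
```

>>> step_arm(plan="0 0 0 0 0 0.03; 0 0 0 0 0 0.06; 0 0 0 0 0 0.08; 0 0 0 0 0 0.08; 0 0 0 0 0 0.08")

```text
time_s: 15.67
eef_pos: [0.5384, -0.0102, 0.13]
orientation: [0.65, 0.76, 0.0, 0.0]
wrist_force: [-4.3, 0.3, 16.9]
grip_width: 0.244
grip_force: 80.3
```

```bash
python3 s.py
```

```text
F [-4.3  0.3 16.9] M [0.071 1.036 0.077] yaw 1.727 q6 [-0.142 -0.298] tau6 0.14 [ 0.5384 -0.0102  0.13  ]
```

>>> step_arm(plan="0 0 0 0 0 0.02; 0 0 0 0 0 0.04; 0 0 0 0 0 0.06; 0 0 0 0 0 0.06; 0 0 0 0 0 0.06")

```text
time_s: 16.08
eef_pos: [0.5384, -0.0102, 0.13]
orientation: [0.672, 0.74, 0.0, 0.0]
wrist_force: [-4.7, 0.7, 17.1]
grip_width: 0.249
grip_force: 80.4
```

```bash
python3 s.py
```

```text
F [-4.7  0.7 17.1] M [0.05  0.996 0.108] yaw 1.667 q6 [-0.142 -0.238] tau6 0.148 [ 0.5384 -0.0102  0.13  ]
```

>>> step_arm(plan="0 0 0 0 0 0.02; 0 0 0 0 0 0.04; 0 0 0 0 0 0.04; 0 0 0 0 0 0.04; 0 0 0 0 0 0.04")

```text
time_s: 16.5
eef_pos: [0.5383, -0.0102, 0.13]
orientation: [0.687, 0.727, 0.0, 0.0]
wrist_force: [-3.4, 0.8, 17.2]
grip_width: 0.253
grip_force: 80.4
```

```bash
python3 s.py
```

```text
F [-3.4  0.8 17.2] M [0.065 1.106 0.085] yaw 1.627 q6 [-0.142 -0.198] tau6 0.089 [ 0.5383 -0.0102  0.13  ]
```

>>> step_arm(plan="0 0 0 0 0 0.02; 0 0 0 0 0 0.04; 0 0 0 0 0 0.04; 0 0 0 0 0 0.04; 0 0 0 0 0 0.04")

```text
time_s: 16.92
eef_pos: [0.5383, -0.0102, 0.13]
orientation: [0.701, 0.713, 0.0, 0.0]
wrist_force: [-4.7, 0.4, 17.4]
grip_width: 0.24
grip_force: 80.4
```

```bash
python3 s.py
```

```text
F [-4.7  0.4 17.4] M [1.000e-03 1.129e+00 7.800e-02] yaw 1.587 q6 [-0.142 -0.158] tau6 0.074 [ 0.5383 -0.0102  0.13  ]
```

Steady friction only, no stop yet (1.52 rad turned). I go on.

>>> step_arm(plan="0 0 0 0 0 0.02; 0 0 0 0 0 0.04; 0 0 0 0 0 0.06; 0 0 0 0 0 0.06; 0 0 0 0 0 0.06")

```text
time_s: 17.33
eef_pos: [0.5383, -0.0102, 0.13]
orientation: [0.722, 0.691, 0.0, 0.0]
wrist_force: [-4.8, 1.1, 16.8]
grip_width: 0.248
grip_force: 80.4
```

```bash
python3 s.py
```

```text
F [-4.8  1.1 16.8] M [0.071 1.158 0.071] yaw 1.527 q6 [-0.142 -0.098] tau6 0.145 [ 0.5383 -0.0102  0.13  ]
```

>>> step_arm(plan="0 0 0 0 0 0.02; 0 0 0 0 0 0.04; 0 0 0 0 0 0.05; 0 0 0 0 0 0.05; 0 0 0 0 0 0.05")

```text
time_s: 17.75
eef_pos: [0.5382, -0.0102, 0.13]
orientation: [0.739, 0.673, 0.0, 0.0]
wrist_force: [-5.2, 1.0, 16.6]
grip_width: 0.245
grip_force: 80.4
```

```bash
python3 s.py
```

```text
F [-5.2  1.  16.6] M [0.07  1.188 0.108] yaw 1.477 q6 [-0.142 -0.048] tau6 0.125 [ 0.5382 -0.0102  0.13  ]
```

>>> step_arm(plan="0 0 0 0 0 0.02; 0 0 0 0 0 0.04; 0 0 0 0 0 0.05; 0 0 0 0 0 0.05; 0 0 0 0 0 0.05")

```text
time_s: 18.17
eef_pos: [0.5382, -0.0102, 0.1299]
orientation: [0.756, 0.654, 0.0, 0.0]
wrist_force: [-5.8, -0.1, 16.9]
grip_width: 0.247
grip_force: 80.4
```

```bash
python3 s.py
```

```text
F [-5.8 -0.1 16.9] M [0.064 1.178 0.105] yaw 1.427 q6 [-0.142  0.002] tau6 0.115 [ 0.5382 -0.0102  0.1299]
```

>>> step_arm(plan="0 0 0 0 0 0.02; 0 0 0 0 0 0.04; 0 0 0 0 0 0.04; 0 0 0 0 0 0.04; 0 0 0 0 0 0.04")

```text
time_s: 18.58
eef_pos: [0.5381, -0.0101, 0.1299]
orientation: [0.769, 0.639, 0.0, 0.0]
wrist_force: [-5.4, 0.2, 15.8]
grip_width: 0.245
grip_force: 80.4
```

```bash
python3 s.py
```

```text
F [-5.4  0.2 15.8] M [0.037 1.269 0.056] yaw 1.387 q6 [-0.142  0.042] tau6 0.082 [ 0.5381 -0.0101  0.1299]
```

>>> step_arm(plan="0 0 0 0 0 0.02; 0 0 0 0 0 0.04; 0 0 0 0 0 0.05; 0 0 0 0 0 0.05; 0 0 0 0 0 0.05")

```text
time_s: 19.0
eef_pos: [0.5382, -0.0102, 0.13]
orientation: [0.785, 0.62, 0.0, 0.0]
wrist_force: [-5.1, 0.9, 17.0]
grip_width: 0.247
grip_force: 80.4
```

```bash
python3 s.py
```

```text
F [-5.1  0.9 17. ] M [0.131 1.281 0.072] yaw 1.337 q6 [-0.142  0.092] tau6 0.124 [ 0.5382 -0.0102  0.13  ]
```

>>> step_arm(plan="0 0 0 0 0 0.02; 0 0 0 0 0 0.04; 0 0 0 0 0 0.04; 0 0 0 0 0 0.04; 0 0 0 0 0 0.04")

```text
time_s: 19.42
eef_pos: [0.5381, -0.0101, 0.1299]
orientation: [0.797, 0.604, -0.0, -0.0]
wrist_force: [-4.9, 0.9, 17.7]
grip_width: 0.246
grip_force: 80.4
```

```bash
python3 s.py
```

```text
F [-4.9  0.9 17.7] M [0.12  1.264 0.069] yaw 1.297 q6 [-0.142  0.132] tau6 0.088 [ 0.5381 -0.0101  0.1299]
```

>>> step_arm(plan="0 0 0 0 0 0.02; 0 0 0 0 0 0.04; 0 0 0 0 0 0.04; 0 0 0 0 0 0.04; 0 0 0 0 0 0.04")

```text
time_s: 19.83
eef_pos: [0.5382, -0.0101, 0.1299]
orientation: [0.809, 0.588, 0.0, 0.0]
wrist_force: [-4.8, 1.3, 16.6]
grip_width: 0.245
grip_force: 80.5
```

```bash
python3 s.py
```

```text
F [-4.8  1.3 16.6] M [0.158 1.154 0.12 ] yaw 1.257 q6 [-0.142  0.172] tau6 0.148 [ 0.5382 -0.0101  0.1299]
```

>>> step_arm(plan="0 0 0 0 0 0.02; 0 0 0 0 0 0.04; 0 0 0 0 0 0.04; 0 0 0 0 0 0.04; 0 0 0 0 0 0.04")

```text
time_s: 20.25
eef_pos: [0.5382, -0.0101, 0.1299]
orientation: [0.82, 0.572, 0.0, 0.0]
wrist_force: [-5.2, 0.4, 16.4]
grip_width: 0.245
grip_force: 80.5
```

```bash
python3 s.py
```

```text
F [-5.2  0.4 16.4] M [0.19  1.222 0.215] yaw 1.217 q6 [-0.142  0.212] tau6 0.245 [ 0.5382 -0.0101  0.1299]
```

The moment is climbing (0.21 N m), so the stop is being felt. A small nudge should confirm it.

>>> step_arm(plan="0 0 0 0 0 0.01; 0 0 0 0 0 0.02; 0 0 0 0 0 0.02; 0 0 0 0 0 0.02; 0 0 0 0 0 0.02")

```text
time_s: 20.67
eef_pos: [0.5382, -0.0101, 0.1299]
orientation: [0.826, 0.564, -0.0, 0.0]
wrist_force: [-4.9, 1.5, 17.0]
grip_width: 0.248
grip_force: 80.5
```

```bash
python3 s.py
```

```text
F [-4.9  1.5 17. ] M [0.247 1.26  0.305] yaw 1.197 q6 [-0.142  0.232] tau6 0.308 [ 0.5382 -0.0101  0.1299]
```

The stop is firm (0.305 N m). I raise slowly, keeping the turn.

>>> step_arm(plan="0 0 -1 0 0 0; 0 0 -2 0 0 0; 0 0 -3 0 0 0; 0 0 -4 0 0 0; 0 0 -5 0 0 0")

```text
time_s: 21.08
eef_pos: [0.538, -0.0102, 0.1339]
orientation: [0.826, 0.564, -0.0, -0.0]
wrist_force: [-3.0, -0.5, 3.5]
grip_width: 0.245
grip_force: 78.7
```

```bash
python3 s.py
```

```text
F [-3.  -0.5  3.5] M [-0.002  0.658  0.33 ] yaw 1.197 q6 [-0.142  0.232] tau6 0.29 [ 0.538  -0.0102  0.1339]
```

>>> step_arm(plan="0 0 -1 0 0 0; 0 0 -2 0 0 0; 0 0 -3 0 0 0; 0 0 -4 0 0 0; 0 0 -5 0 0 0")

```text
time_s: 21.5
eef_pos: [0.5379, -0.0101, 0.1382]
orientation: [0.826, 0.563, -0.001, -0.001]
wrist_force: [-0.7, 0.6, -14.5]
grip_width: 0.245
grip_force: 78.7
```

```bash
python3 s.py
```

```text
F [ -0.7   0.6 -14.5] M [-0.087 -0.058  0.221] yaw 1.197 q6 [-0.142  0.232] tau6 0.242 [ 0.5379 -0.0101  0.1382]
```

Pulling up binds on the torque alone. I ease the torque back within the blade's play, then raise.

>>> step_arm(plan="0 0 0 0 0 -0.03; 0 0 0 0 0 -0.06; 0 0 0 0 0 -0.08; 0 0 0 0 0 -0.08; 0 0 0 0 0 -0.08")

```text
time_s: 21.92
eef_pos: [0.5381, -0.0101, 0.1388]
orientation: [0.803, 0.596, -0.0, -0.0]
wrist_force: [-3.4, 0.1, -3.3]
grip_width: 0.244
grip_force: 80.1
```

```bash
python3 s.py
```

```text
F [-3.4  0.1 -3.3] M [0.115 0.667 0.034] yaw 1.276 q6 [-0.142  0.153] tau6 -0.071 [ 0.5381 -0.0101  0.1388]
```

>>> step_arm(plan="0 0 -1 0 0 0; 0 0 -2 0 0 0; 0 0 -3 0 0 0; 0 0 -4 0 0 0; 0 0 -5 0 0 0")

```text
time_s: 22.33
eef_pos: [0.5392, -0.0103, 0.1446]
orientation: [0.803, 0.596, 0.001, 0.001]
wrist_force: [-0.6, 0.3, 0.4]
grip_width: 0.247
grip_force: 80.5
```

```bash
python3 s.py
```

```text
F [-0.6  0.3  0.4] M [-0.03  -0.008  0.026] yaw 1.276 q6 [-0.142  0.152] tau6 0.004 [ 0.5392 -0.0103  0.1446]
```

>>> step_arm(plan="0 0 -2 0 0 0; 0 0 -4 0 0 0; 0 0 -6 0 0 0; 0 0 -8 0 0 0; 0 0 -10 0 0 0")

```text
time_s: 22.75
eef_pos: [0.5385, -0.0102, 0.1543]
orientation: [0.803, 0.596, 0.0, 0.0]
wrist_force: [-1.0, 0.6, -0.6]
grip_width: 0.245
grip_force: 80.5
```

```bash
python3 s.py
```

```text
F [-1.   0.6 -0.6] M [-0.028 -0.004  0.008] yaw 1.277 q6 [-0.142  0.152] tau6 0.0 [ 0.5385 -0.0102  0.1543]
```

>>> step_arm(plan="0 0 -20 0 0 0; -10 0 -40 0 0 0; -25 0 -45 0 0 0; -40 0 -45 0 0 0; -45 0 -45 0 0 0")

```text
time_s: 23.17
eef_pos: [0.5251, -0.0545, 0.1996]
orientation: [0.803, 0.596, 0.0, 0.0]
wrist_force: [0.1, 0.6, -1.2]
grip_width: 0.245
grip_force: 80.6
```

Run:
```python
from w import *
e,q=pose(); c=cal("wrist"); p,d=optics.grab_frame("wrist")
x,y=proj(c,[.538,-.010,.083])[0].astype(int); print(x,y,e)
H=hsv(p); roi=np.zeros(d.shape,bool); roi[y-35:y+35,x-35:x+35]=1
m=(H[...,0]>12)&(H[...,0]<28)&(H[...,1]>110)&roi
P=cloud(c,d,m); print("head z",np.percentile(P[:,2],[10,50,90]).round(4),len(P))
y0=max(0,y-60);x0=max(0,x-80)
sc,_=optics.grab_frame("scene"); cs=cal("scene"); u,v=proj(cs,e-[0,0,.04])[0].astype(int); 
cv2.imwrite("pics/w4.png",np.hstack([cv2.resize(p[y0:y0+120,x0:x0+130,::-1],(433,400)),cv2.resize(sc[v-60:v+60,u-55:u+55,::-1],(366,400))]))
```

```text
321 167 [ 0.5251048  -0.05445581  0.19961633]
head z [0.0769 0.0833 0.0844] 1565
```

View pics/w4.png

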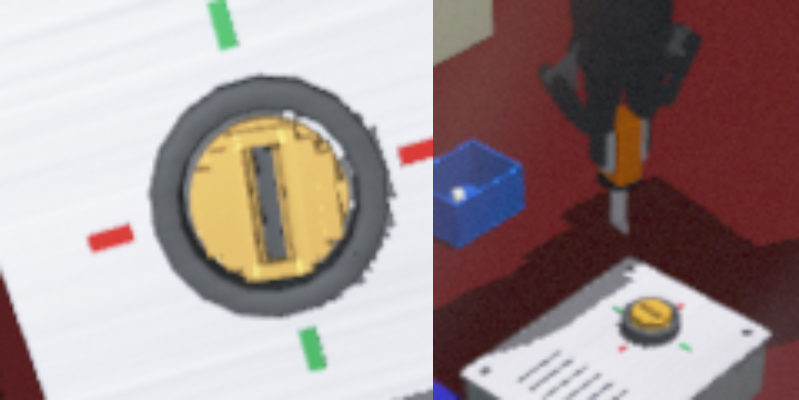

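The left crop shows the slot at (267,205) along the green marks, with the head's height at 83 mm: locked and sprung out. The right crop shows the driver straight in the hand at (620,160). Back to the stand.

>>> step_arm(plan="20 -10 0 0 0 0; 57 -28 0 0 0 0; 95 -46 0 0 0 0; 132 -64 0 0 0 0; 170 -82 0 0 0 0")

```text
time_s: 23.68
eef_pos: [0.4954, 0.1352, 0.1987]
orientation: [0.803, 0.596, -0.0, -0.0]
wrist_force: [1.0, 0.0, -0.7]
grip_width: 0.248
grip_force: 80.5
```

>>> step_arm(plan="38 -18 0 0 0 0; 76 -36 0 0 0 0; 114 -55 0 0 0 0; 150 -72 0 0 0 0; 172.4 -83.4 0 0 0 0")

```text
time_s: 24.1
eef_pos: [0.4649, 0.3261, 0.1987]
orientation: [0.802, 0.597, -0.0, -0.0]
wrist_force: [1.4, -0.3, -0.0]
grip_width: 0.243
grip_force: 80.5
```

>>> step_arm(plan="0 0 0 0 0 0; 0 0 0 0 0 0; 0 0 0 0 0 0; 0 0 0 0 0 0; 0 0 0 0 0 0")

```text
time_s: 24.52
eef_pos: [0.4666, 0.3212, 0.199]
orientation: [0.803, 0.595, -0.0, -0.0]
wrist_force: [-0.4, 1.2, -1.3]
grip_width: 0.247
grip_force: 80.5
```

Run:
```python
from w import *
e,q=pose(); m=q.as_matrix(); print(e, (m.T@(np.array([.4660,.3211,.0747])-e)*1000).round(2))
```

```text
[0.46658569 0.32118087 0.19901715] [ -0.24  -0.53 124.32]
```

>>> step_arm(plan="-0.2 -0.5 15 0 0 0; -0.2 -0.5 35 0 0 0; -0.2 -0.5 55 0 0 0; -0.2 -0.5 68 0 0 0; -0.2 -0.5 74 0 0 0")

```text
time_s: 24.93
eef_pos: [0.4656, 0.3208, 0.1234]
orientation: [0.803, 0.595, -0.001, -0.0]
wrist_force: [-0.2, -0.5, -1.1]
grip_width: 0.245
grip_force: 80.5
```

>>> step_arm(plan="0 0 4 0 0 0; 0 0 8 0 0 0; 0 0 12 0 0 0; 0 0 16 0 0 0; 0 0 18 0 0 0")

```text
time_s: 25.35
eef_pos: [0.4659, 0.3219, 0.1069]
orientation: [0.803, 0.596, 0.0, -0.0]
wrist_force: [-0.3, 0.2, -0.0]
grip_width: 0.247
grip_force: 80.5
```

>>> step_arm(plan="0 0 6 0 0 0; 0 0 12 0 0 0; 0 0 18 0 0 0; 0 0 24 0 0 0; 0 0 28 0 0 0")

```text
time_s: 25.77
eef_pos: [0.4656, 0.3219, 0.0781]
orientation: [0.803, 0.596, -0.0, -0.0]
wrist_force: [0.4, -0.4, -1.2]
grip_width: 0.245
grip_force: 80.5
```

>>> step_arm(plan="0 0 1 0 0 0; 0 0 2 0 0 0; 0 0 3 0 0 0; 0 0 3 0 0 0; 0 0 3 0 0 0")

```text
time_s: 26.18
eef_pos: [0.4659, 0.322, 0.0762]
orientation: [0.803, 0.596, 0.0, 0.0]
wrist_force: [-0.3, 0.6, -0.9]
grip_width: 0.247
grip_force: 80.5
```

>>> step_arm(plan="0 0 0.5 0 0 0; 0 0 1 0 0 0; 0 0 1 0 0 0; 0 0 1 0 0 0; 0 0 1 0 0 0")

```text
time_s: 26.6
eef_pos: [0.4658, 0.322, 0.0751]
orientation: [0.803, 0.596, 0.0, -0.0]
wrist_force: [-0.6, 0.4, -0.7]
grip_width: 0.25
grip_force: 80.5
```

>>> step_arm(plan="0 0 0 0 0 0; 0 0 0 0 0 0; 0 0 0 0 0 0; 0 0 0 0 0 0; 0 0 0 0 0 0", hand=-1)

```text
time_s: 27.02
eef_pos: [0.4658, 0.322, 0.075]
orientation: [0.803, 0.596, 0.0, -0.0]
wrist_force: [-0.2, 0.2, -0.7]
grip_width: 0.937
grip_force: 0.0
```

>>> step_arm(plan="0 0 0 0 0 0; 0 0 0 0 0 0; 0 0 0 0 0 0; 0 0 0 0 0 0; 0 0 0 0 0 0")

```text
time_s: 27.43
eef_pos: [0.4658, 0.322, 0.075]
orientation: [0.803, 0.596, 0.0, -0.0]
wrist_force: [0.7, 0.5, 0.9]
grip_width: 1.0
grip_force: 0.0
```

>>> step_arm(plan="0 0 -15 0 0 0; 0 0 -45 0 0 0; 0 0 -80 0 0 0; 0 0 -115 0 0 0; 0 0 -150 0 0 0")

```text
time_s: 27.85
eef_pos: [0.4655, 0.3218, 0.2266]
orientation: [0.803, 0.596, -0.0, -0.0]
wrist_force: [0.1, 0.4, 0.6]
grip_width: 1.0
grip_force: 0.0
```

>>> step_arm(plan="0 0 0 0 0 0; 0 0 0 0 0 0; 0 0 0 0 0 0; 0 0 0 0 0 0; 0 0 0 0 0 0")

```text
time_s: 28.27
eef_pos: [0.4654, 0.3217, 0.2237]
orientation: [0.803, 0.596, -0.001, -0.0]
wrist_force: [-0.9, -0.1, -0.8]
grip_width: 0.999
grip_force: 0.0
```

Run:
```python
from w import *
e,q=pose(); c=cal("wrist"); p,d=optics.grab_frame("wrist"); cv2.imwrite("pics/w5.png",p[:,:,::-1]); print(e)
for a,ce,b in handle(p,c,.118):
    P=cloud(c,d,b); P=P[np.hypot(P[:,0]-.466,P[:,1]-.321)<.06]
    if len(P)<200: continue
    Q=P[P[:,2]>.113]; print(a,ce,np.median(Q[:,2]),cv2.minAreaRect(Q[:,:2].astype(np.float32)*1000))
c=cal("top"); p,d=optics.grab_frame("top"); u,v=proj(c,[.5375,-.01,.083])[0].astype(int)
P=cloud(c,d[v-4:v+5,u-4:u+5],np.ones((9,9),bool)); x=d[v-4:v+5,u-4:u+5]
K,Rm,t=c; o=-Rm.T@t; print("lock depth->z~",o[2]-np.median(x), o[2]-np.percentile(x,[10,90]))
```

```text
[0.46543297 0.3217396  0.22369565]
1751 [323.51456311 230.00913764] 0.11842578362172454 ((465.9637756347656, 320.82977294921875), (31.6110897064209, 21.56085205078125), 72.43341064453125)
lock depth->z~ 0.06898829032949916 [0.07368561 0.06439861]
```

View pics/w5.png

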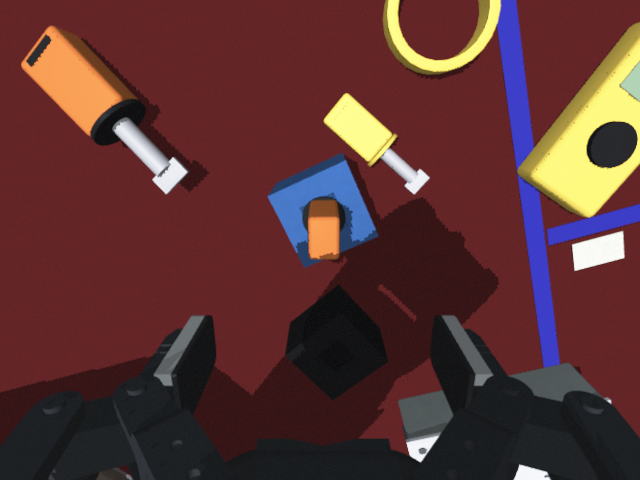

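The last view shows the driver upright at (323,228) in the blue stand. Its handle top is at 118 mm and centred within 1 mm, and the gripper is clear.

```bash
python3 -c "
from rig import job; print(job.sign_off())"
```

```text
the job is handed in; nothing more can be done
None
```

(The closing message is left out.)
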